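Clamp the chalk jar and unscrew its stuck lid

TASK

The lid of the jar of cue chalk is stuck: turn the red wing nut of the clamp board clockwise as far as it goes so that the jaw holds the jar firm, then take the jar's brass lid and unscrew it anticlockwise until its thread lets go. Lift the lid straight up off the jar and finish while still gripping it, holding it level and still a few centimetres above the jar's mouth, with the jar still clamped. Leave the other things on the table where they are.

Things in the scene. Friction and masses are not known exactly. Their poses are not given: they have to be found in the camera images.
- board: Plywood clamp board fixed to the table, 180 x 270 x 12 mm thick. Origin on the table surface, under the jar's axis once the jar is seated in the V block (dark wood, top 65 mm above the table). Its +y axis points from the V block past jar and jaw to the wing nut, whose axis is 140 mm from the origin. Its +x side carries a pocket with the cue ball and a loose chalk cube.
- nut (a joint): Angle of the captive wing nut, rad; vertical axis, on a grey housing 50 mm square, top 57 mm above the table. Starts at 0 to 0.4, grows clockwise seen from above, stops at 1.5 (fully tight). The jaw moves 8 mm per rad, meets the seated jar near 1.2; a spring pad then builds up to 17 N at the stop. Takes 0.25 N m, 0.4 near the stop; stays where it is left.
- nut_grip (a point): Point on the wing nut's axis at the top edge of its red wings, 91 mm above the table. Its x axis runs along the wings: one straight red bar 60 mm long, 12 mm thick and 24 mm high (67 to 91 mm above the table), to be pinched across its thickness, along this y axis.
- jaw: Clamp jaw, a black rubber pad 50 mm wide and 36 mm high on an aluminium carriage (52 mm above the table at the top). Origin 10 mm behind its pressing face, towards the nut; it slides along the board's -y as the nut is tightened. It and the carriage stay below the lid and the wings.
- jar: Loose glass jar with blue chalk cubes inside, about 0.45 kg, standing on the board between V block and jaw: body 72 mm diameter and 80 mm high, neck 41 mm diameter up to its mouth at 108 mm. Origin at the centre of its underside, z up. It can turn and slide freely by a few millimetres until clamped.
- cap: Brass lid, white bar on top, 58 mm diameter, 30 mm high, 60 g. Origin at the centre of its lower rim, z up: 92 mm above the jar's origin when screwed on (top 134 mm above the table). Three-start thread: 40 to 55 degrees anticlockwise from above frees it, rising 1 mm, then a spring seal pops it up 3 mm; past 90 it meets the next thread, so turn about 75. Takes 0.2 to 0.5 N m.
- chalk: Bystander: loose blue chalk cube 24 mm wide and 22 mm high on the board. Origin at its underside.
- cueball_center (a point): Bystander: centre of the white cue ball, 57 mm diameter, in the square pocket on the board.
- mug: Bystander: blue mug, 80 mm diameter, 95 mm high, to the left on the table. Origin at its underside.
- tipjar: Bystander: another jar, 60 mm diameter, 95 mm high, with a red lid, to the right on the table. Not the one to open. Origin at its underside.
- dartcase: Bystander: black dart case 75 x 170 x 32 mm, at the far left. Origin at its underside.
- brush: Bystander: brush lying on the table at the near right, 200 mm long.
- waxtin: Bystander: tin with a green band, 70 mm diameter, 50 mm high, at the near left. Origin at its underside.
Things that resemble listed ones, but are neither listed nor needed, are in the scene too. Several things have the shape of the cap; the one meant has the colours described above.

How it is judged:
By the outcome, as a careful person would: the job done as asked, in the order asked, and still so for the second after the job is handed in, while the arm keeps its last pose, push and grip.
It also fails if it takes over 48 s, if anything falls off the work surface, if the arm or the gripper's body presses on something with over 40 N, if the wrist force passes 120 N, or if a joint passes its speed limit or range.

ROBOT

A 6-joint arm with a two-finger parallel gripper is mounted at the origin on the work surface. World frame = base frame: x ahead of the robot, y to its left, z up, the work surface at z = 0. Lengths are in m, angles in rad, forces in N, time in s.
With the tool pointing down it reaches from about 0.25 to 0.8 m from the base axis. Payload 8.5 kg.
Tool frame: the origin (TCP) lies between the finger pads; the fingertips stand 19 mm ahead of it and the grasp point (between the pads) is the TCP; z points along the fingers, y is the line along which they close (so a half turn about z gives the same grasp; the last joint's range is limited). The gripper opens to 85 mm and grips with 20 to 120 N. Pads are 22 mm wide; open, the fingers measure 114 mm over their backs; the gripper's body (76 mm by 85 mm) begins 54 mm behind the grasp point. The pads swing forward as they close: fully open they stand 13 mm farther back than shut.
Start: joints at [-1.122, 0.238, -0.013, 1.319, 0, 1.571], TCP at [0.228, -0.473, 0.25] pointing down, gripper open.
Joint ranges: [-2.66, 2.66], [-1.03, 1.9], [-1.14, 1.46], [-1.82, 2.27], [-1.45, 1.34], [-3.14, 3.14]. Speed limits (rad/s): [2.22, 2.22, 2.79, 3.14, 3.14, 3.14].

INTERFACE

Orientations are given as a unit quaternion [w, x, y, z].
In Python, from rig import arm gives the robot as it stands.
- The arm moves only by the tool carry_out, never from a script. Its argument "series" is a list of rows, each an object with "translation": the shift along the tool's x, y, z normalised to -1 to 1, where 1 is 40 cm, a list of three; "yaw": the turn about the tool's z normalised to -1 to 1, where 1 is 120 degrees. A call has 1 to 12 rows; each row is the pose to reach, as a shift and turn from the pose commanded when the call began, along the tool's axes at that moment; what a row does not reach only later rows make up. A row lasts 1/10 s, in which the tool goes at most 50 mm and 8.59 degrees, less where a joint would pass 70% of its speed; a pose out of reach is approached as far as the arm can. A call with a number of a shift or a turn outside -1 to 1 is refused whole. A call with a gripper value outside its range is refused whole. "hand" is the closure, from 0 (fully open) to 1 (shut), set as the call begins (left out, the last holds). The fingers move at their own pace and stop on an object; "newtons" is the grip in N (left out, the last holds). Time passes only in rows, so rows that repeat a pose let the fingers close. It gives the time, the measured TCP pose, the force, the opening and the grip force at its end, in the units of the state.
- arm.state(): the state, without advancing time (a new reading comes with each control period).
- arm.read_camera(name): name is "side" or "top"; returns (picture, depth): 400x640x3 uint8, red, green, blue; 400x640 float32, m along the optical axis (not along the pixel's ray), 0 where there is no reading.
- arm.camera_info(name): a dict with "mtx" (3x3 intrinsics, pixels), "dist_coeffs" ([k1, k2, p1, p2, k3] as OpenCV has them; the pictures are not rectified), "extrinsics" (4x4, takes a point from camera to world coordinates). Camera axes: x right, y down, z forward; pixel columns grow to the right and rows downward; lengths in m; the calibration is good to about 2 mm. A picture is of the moment at which its call begins. camera_info takes no time and is no camera call.
- arm.sign_off(): hands the job in; it is judged then, once.
Trained networks look in the newest picture that a camera, given by its name, has taken for a name from the list of things; names that differ only in an ending like _2 or _b are one class to them, and where a whole thing is asked for, a point or a joint stands for the part that bears it (a point fixed in the world has none). Each returns a list of dicts, best first, with "score" (0 to 1); they miss things now and then, are a little off and sometimes report something else, mostly with a low value. They report only what shows in the picture. A call takes as long as a camera call. They do not tell look-alikes from the thing itself.
- arm.look_for(camera, target): "centre" ([x, y, z] in m, in world coordinates, good to about 4 mm: the middle of the surface that is visible of it).
- arm.regions_of(camera, target): "region" (400x640 bool, what is visible of it).
The state is a dict: "time": time; "joint_positions": joint angles; "dq": joint speeds; "effort": joint torques, N m; "tool_pos": TCP position; "tool_rot": TCP orientation; "force": force on the tool from outside, world axes, zero at the start; "torque": the same for the moment, N m; "opening": finger opening in m; "grip_force": force on a finger pad.
Only numpy, scipy, OpenCV 4.12 (cv2) and the standard library are available. Lean on these libraries where they do the work, as an engineer would, in place of code of your own. Each camera call takes 0.05 s, during which the arm holds its last target. There are 200 camera calls.

## Working session

There is one attempt and no reset: what is moved stays moved. The work goes in short steps, Python scripts to look and compute and a tool call to move; the robot and the scene stay as the last step left them, time stands still between calls to the robot, and variables do not carry over. Pictures are saved under pics/ and viewed, at most 10 in all, crops included, and the job is handed in when it is done.

Besides the shell and the picture viewer there is one more tool, called after "Call:" as a command line: name --argument value ..., lists and objects as JSON in quotes. carry_out: Moves the arm, as the interface text tells. Its arguments: {"type":"object","properties":{"series":{"type":"array"},"hand":{"type":"number"},"newtons":{"type":"number"}},"required":["series"]}

```bash
mkdir -p pics; ls; python3 - <<'E'
from rig import arm
import cv2,numpy as np
s=arm.state();print(s['time'],s['tool_pos'],s['tool_rot'],s['opening'])
for n in("top","side"):
    p,d=arm.read_camera(n);cv2.imwrite(f"pics/{n}0.png",p[:,:,::-1]);np.save(f"pics/{n}0d.npy",d)
    i=arm.camera_info(n);print(n,np.round(i['extrinsics'],3).tolist(),np.round(i['mtx'],1).tolist(),i['dist_coeffs'])
    for t in("cap","nut_grip","jar","board","jaw","chalk"):
        print(n,t,[(np.round(r['centre'],3).tolist(),round(r['score'],2)) for r in arm.look_for(n,t)])
E
```

```text
pics
0.0 [ 0.22762976 -0.4726723   0.24968982] [-6.77971462e-04  9.74928678e-01  2.22516496e-01 -1.51197300e-04] 0.08535637977361264
top [[0.004, -0.986, 0.166, 0.244], [-1.0, -0.003, 0.002, -0.001], [-0.002, -0.166, -0.986, 1.555], [0.0, 0.0, 0.0, 1.0]] [[459.2, 0.0, 322.9], [0.0, 459.2, 194.8], [0.0, 0.0, 1.0]] [0.00484201 0.         0.         0.         0.        ]
top cap [([0.547, -0.077, 0.137], 0.57), ([0.543, -0.248, 0.031], 0.53), ([0.414, -0.163, 0.03], 0.5)]
top nut_grip [([0.546, -0.078, 0.135], 0.56)]
top jar [([0.527, -0.069, 0.089], 0.63)]
top board [([0.584, -0.016, 0.013], 0.83)]
top jaw [([0.58, -0.015, 0.014], 0.59)]
top chalk [([0.642, -0.132, 0.033], 0.62)]
side [[0.944, -0.191, 0.27, 0.215], [-0.33, -0.496, 0.803, -0.824], [-0.019, -0.847, -0.531, 0.66], [0.0, 0.0, 0.0, 1.0]] [[371.3, 0.0, 319.0], [0.0, 371.3, 192.7], [0.0, 0.0, 1.0]] [-0.03519535  0.          0.          0.          0.        ]
side cap [([0.537, -0.264, 0.025], 0.77), ([0.413, -0.174, 0.031], 0.71), ([0.546, -0.097, 0.138], 0.65)]
side nut_grip [([0.567, 0.05, 0.083], 0.46)]
side jar [([0.541, -0.106, 0.085], 0.97)]
side board [([0.555, -0.116, 0.017], 0.56)]
side jaw [([0.541, -0.109, 0.084], 0.35)]
side chalk [([0.642, -0.145, 0.028], 0.43), ([0.569, 0.052, 0.08], 0.34)]
```

View pics/top0.png

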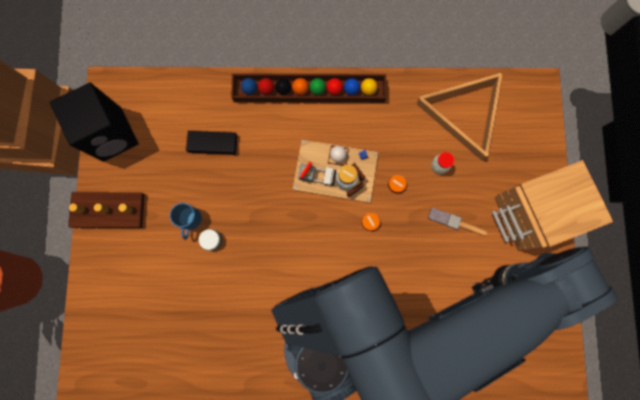

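View pics/side0.png

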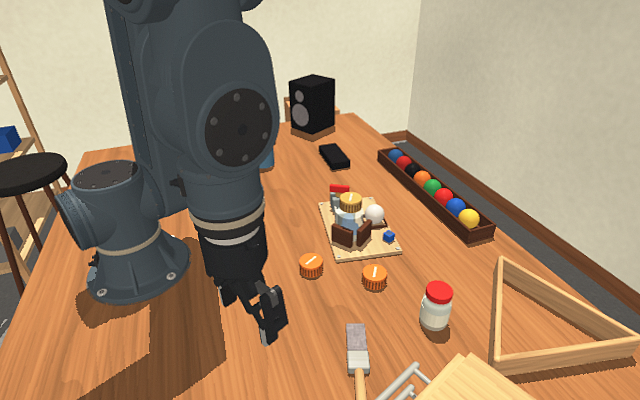

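Top view: the board spans about (293–378, 140–200), with the red wings at about (306,171), the brass lid at (347,175) and the V block to its right. The orange lids at (397,183) and (371,221) are decoys. The side view shows the lid at (350,202) and the wings at (340,188).

```bash
cat > h.py <<'E'
import cv2,numpy as np
from rig import arm
def cloud(n,p,d):
    i=arm.camera_info(n);v,u=np.nonzero(d>0)
    q=cv2.undistortPoints(np.c_[u,v].astype(np.float64)[:,None],np.array(i['mtx']),np.array(i['dist_coeffs']))[:,0]
    z=d[v,u];E=np.array(i['extrinsics'])
    return (np.c_[q*z[:,None],z])@E[:3,:3].T+E[:3,3], cv2.cvtColor(p,cv2.COLOR_RGB2HSV)[v,u].astype(int),np.c_[u,v]
def sel(P,lo,hi): return np.all((P>lo)&(P<hi),1)
def red(P,H): return ((H[:,0]<7)|(H[:,0]>173))&(H[:,1]>150)&(H[:,2]>70)&sel(P,[.4,-.05,.06],[.7,.15,.11])
def bar(X):
    c,(w,h),a=cv2.minAreaRect(X[:,:2].astype(np.float32)*1000)
    u,s,vt=np.linalg.svd(X[:,:2]-X[:,:2].mean(0));return np.round(c,1),round(w,1),round(h,1),np.degrees(np.arctan2(vt[0,1],vt[0,0]))%180
E
python3 - <<'E'
from h import *
for n in("top","side"):
    p=cv2.imread(f"pics/{n}0.png")[:,:,::-1].copy();d=np.load(f"pics/{n}0d.npy")
    P,H,U=cloud(n,p,d)
    m=red(P,H);print(n,'red',m.sum(),P[m].mean(0).round(4),P[m].min(0).round(3),P[m].max(0).round(3),bar(P[m]))
    t=m&(P[:,2]>P[m,2].max()-.012);print(' top',t.sum(),bar(P[t]))
    c=sel(P,[.48,-.16,.126],[.62,0,.15]);print(' cap',c.sum(),P[c].mean(0).round(4),np.median(P[c],0).round(4),cv2.minEnclosingCircle(P[c][:,:2].astype(np.float32)*1000))
    b=sel(P,[.4,-.2,.006],[.7,.15,.022]);print(' board',b.sum(),cv2.minAreaRect(P[b][:,:2].astype(np.float32)*1000))
p=cv2.imread("pics/top0.png");a=p[130:210,280:390]
b=cv2.imread("pics/side0.png")[165:270,300:420]
cv2.imwrite("pics/c.png",np.hstack([cv2.resize(a,(400,291),interpolation=2),cv2.resize(b,(333,291),interpolation=2)]))
E
```

```text
top red 70 [0.5753 0.0582 0.0857] [0.551 0.041 0.067] [0.6   0.074 0.096] (array([575.1,  58.5]), 11.7, 57.0, np.float64(148.96494276518735))
 top 49 (array([575.7,  59.4]), 9.4, 57.0, np.float64(148.99612104678758))
 cap 260 [ 0.5526 -0.0745  0.1338] [ 0.5531 -0.0742  0.134 ] ((553.5882568359375, -74.65589141845703), 29.31976890563965)
 board 2572 ((549.9871826171875, -24.251632690429688), (342.3484191894531, 298.53216552734375), 89.63775634765625)
side red 145 [0.5726 0.0518 0.0838] [0.549 0.035 0.07 ] [0.598 0.072 0.095] (array([574.6,  54.5]), 17.5, 56.3, np.float64(147.15280947471885))
 top 82 (array([574.2,  54.1]), 17.3, 56.4, np.float64(146.12708762365997))
 cap 271 [ 0.5483 -0.0844  0.1342] [ 0.5484 -0.0859  0.1351] ((551.22998046875, -79.4534683227539), 31.309616088867188)
 board 1957 ((549.4263916015625, -56.70759582519531), (313.52105712890625, 253.01010131835938), 80.68504333496094)
```

View pics/c.png

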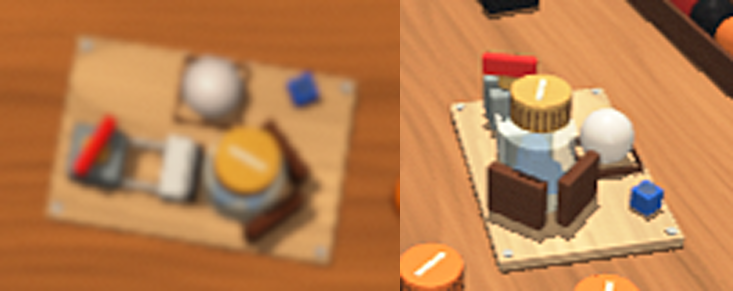

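The nut axis is at about (0.575, 0.0575), the wings run at about 148.5° and the cap is at about (0.5525, -0.0755). The tool needs y at 58.5°, so I'm moving towards the nut.

Call:
carry_out --series '[{"translation": [0.95,-0.57,0],"yaw": -0.72},{"translation": [0.95,-0.57,0],"yaw": -0.72},{"translation": [0.95,-0.57,0],"yaw": -0.72},{"translation": [0.95,-0.57,0],"yaw": -0.72},{"translation": [0.95,-0.57,0],"yaw": -0.72},{"translation": [0.95,-0.57,0],"yaw": -0.72},{"translation": [0.95,-0.57,0],"yaw": -0.72},{"translation": [0.95,-0.57,0],"yaw": -0.72},{"translation": [0.95,-0.57,0],"yaw": -0.72},{"translation": [0.95,-0.57,0],"yaw": -0.72},{"translation": [0.95,-0.57,0],"yaw": -0.72},{"translation": [0.95,-0.57,0],"yaw": -0.72}]' --hand 0.45 --newtons 100

```text
time: 1.9
tool_pos: [0.471, -0.1028, 0.2503]
tool_rot: [-0.0, 0.56, 0.828, -0.0]
force: [0.1, -0.3, 0.3]
opening: 0.0472
grip_force: 0.0
```

```bash
cat >> h.py <<'E'
from scipy.spatial.transform import Rotation as R
def plan(xyz,yang):
    s=arm.state();q=s['tool_rot'];M=R.from_quat([q[1],q[2],q[3],q[0]]).as_matrix();p=np.array(s['tool_pos'])
    cur=np.degrees(np.arctan2(M[1,1],M[0,1]))
    print('t',round(s['time'],2),'pos',p.round(4),'yang',round(cur,1),'F',np.round(s['force'],1),'T',np.round(s['torque'],2),'open',round(s['opening'],4),'grip',round(s['grip_force'],1),'q6',round(s['joint_positions'][5],2))
    if xyz is not None: print('tr',(M.T@(np.array(xyz)-p)/.4).round(4),'yaw',round((cur-yang)/120,4))
E
python3 -c "
from h import *
plan([.575,.0575,.13],58.5)"
```

```text
t 1.9 pos [ 0.471  -0.1028  0.2503] yang 21.9 F [ 0.1 -0.3  0.3] T [-0.07 -0.01 -0.05] open 0.0472 grip 0.0 q6 0.97
tr [0.275  0.3908 0.3006] yaw -0.3051
```

Call:
carry_out --series '[{"translation": [0.275,0.391,0.15],"yaw": -0.305},{"translation": [0.275,0.391,0.15],"yaw": -0.305},{"translation": [0.275,0.391,0.15],"yaw": -0.305},{"translation": [0.275,0.391,0.15],"yaw": -0.305},{"translation": [0.275,0.391,0.15],"yaw": -0.305},{"translation": [0.275,0.391,0.25],"yaw": -0.305},{"translation": [0.275,0.391,0.3],"yaw": -0.305},{"translation": [0.275,0.391,0.3],"yaw": -0.305}]'

```text
time: 2.7
tool_pos: [0.5727, 0.0567, 0.1276]
tool_rot: [-0.002, 0.272, 0.962, -0.001]
force: [-0.2, 0.1, -0.1]
opening: 0.0466
grip_force: 0.0
```

```bash
python3 - <<'E'
from h import *
plan([.575,.0575,.081],58.5)
ims=[]
for n,(x,y) in(("top",(270,125)),("side",(290,140))):
    p,d=arm.read_camera(n);P,H,U=cloud(n,p,d);m=red(P,H);print(n,m.sum(),P[m].mean(0).round(4),bar(P[m]) if m.sum()>5 else '')
    ims.append(cv2.resize(p[y:y+100,x:x+130,::-1],(390,300),interpolation=2))
cv2.imwrite("pics/c2.png",np.hstack(ims))
E
```

```text
t 2.7 pos [0.5727 0.0567 0.1276] yang 58.4 F [-0.2  0.1 -0.1] T [0.01 0.03 0.  ] open 0.0466 grip 0.0 q6 0.65
tr [-0.0043  0.005   0.1166] yaw -0.0007
top 0 [nan nan nan] 
side 142 [0.5725 0.0519 0.0837] (array([574. ,  53.3]), 15.0, 55.5, np.float64(148.45915668031614))<stdin>:5: RuntimeWarning: Mean of empty slice.
  ret = um.true_divide(
```

View pics/c2.png

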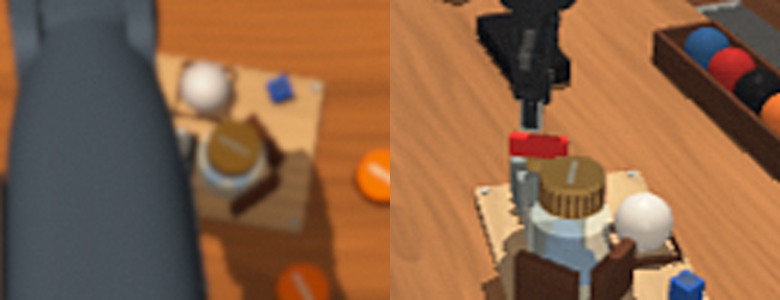

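The side crop shows the fingers directly above the red bar at about crop (535,120), with the top view blocked by the arm. Descending and closing.

Call:
carry_out --series '[{"translation": [0,0,0.06],"yaw": 0},{"translation": [0,0,0.12],"yaw": 0},{"translation": [0,0,0.12],"yaw": 0},{"translation": [0,0,0.12],"yaw": 0}]'

```text
time: 3.2
tool_pos: [0.5753, 0.0578, 0.0838]
tool_rot: [0.001, 0.27, 0.963, 0.0]
force: [-0.2, -0.4, 0.1]
opening: 0.047
grip_force: 0.0
```

Call:
carry_out --series '[{"translation": [0,0,0],"yaw": 0},{"translation": [0,0,0],"yaw": 0},{"translation": [0,0,0],"yaw": 0},{"translation": [0,0,0],"yaw": 0},{"translation": [0,0,0],"yaw": 0},{"translation": [0,0,0],"yaw": 0}]' --hand 1 --newtons 60

```text
time: 3.8
tool_pos: [0.5748, 0.0565, 0.0846]
tool_rot: [0.001, 0.27, 0.963, -0.001]
force: [-6.0, -8.7, 11.6]
opening: 0.0215
grip_force: 58.3
```

```bash
python3 -c "
from h import *
plan([.575,.0575,.081],58.5)"
```

```text
t 3.8 pos [0.5748 0.0565 0.0846] yang 58.6 F [-6.  -8.7 11.6] T [-1.94  1.17  0.02] open 0.0215 grip 58.3 q6 0.65
tr [0.001  0.0024 0.009 ] yaw 0.0011
```

```bash
python3 - <<'E'
from h import *
plan(None,0)
p,d=arm.read_camera("side");P,H,U=cloud("side",p,d);m=red(P,H);print(m.sum(),P[m].mean(0).round(4),bar(P[m]))
cv2.imwrite("pics/c3.png",cv2.resize(p[150:230,300:400,::-1],(750,600),interpolation=2))
E
```

```text
t 3.8 pos [0.5748 0.0565 0.0846] yang 58.6 F [-6.  -8.7 11.6] T [-1.94  1.17  0.02] open 0.0215 grip 58.3 q6 0.65
77 [0.5762 0.0498 0.0837] (array([574.4,  53.7]), 14.3, 55.3, np.float64(149.71855925560513))
```

View pics/c3.png

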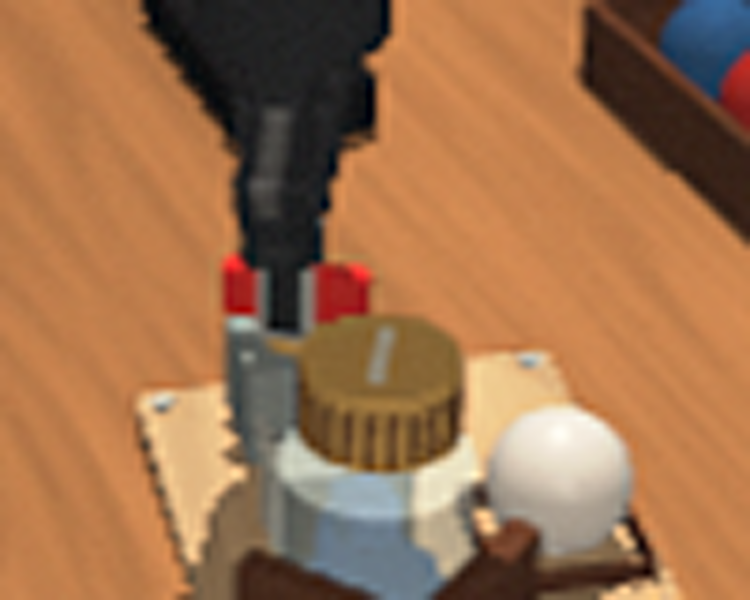

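The finger sits on the centre of the bar at about crop (285,290), with its tip down at the brass hub below the wings. That fits the 21 mm opening: it is pinching the hub. I'll open, rise 8 mm, shift 1.5 mm and close again.

Call:
carry_out --series '[{"translation": [0,0,0],"yaw": 0},{"translation": [0,0,0],"yaw": 0},{"translation": [0,-0.004,-0.02],"yaw": 0},{"translation": [0,-0.004,-0.02],"yaw": 0}]' --hand 0.6

```text
time: 4.25
tool_pos: [0.5746, 0.0569, 0.0917]
tool_rot: [0.001, 0.27, 0.963, 0.0]
force: [0.7, -0.5, -0.6]
opening: 0.0341
grip_force: 0.0
```

Call:
carry_out --series '[{"translation": [0,0,0],"yaw": 0},{"translation": [0,0,0],"yaw": 0},{"translation": [0,0,0],"yaw": 0},{"translation": [0,0,0],"yaw": 0},{"translation": [0,0,0],"yaw": 0}]' --hand 1 --newtons 60

```text
time: 4.75
tool_pos: [0.574, 0.0568, 0.0906]
tool_rot: [0.0, 0.27, 0.963, 0.0]
force: [-1.8, 0.4, 5.5]
opening: 0.0106
grip_force: 59.5
```

```bash
python3 -c "
from h import *
plan([.575,.0575,.081],58.5)"
```

```text
t 4.75 pos [0.574  0.0568 0.0906] yang 58.7 F [-1.8  0.4  5.5] T [-0.1   0.27 -0.22] open 0.0106 grip 59.5 q6 0.64
tr [-0.0013  0.0029  0.0241] yaw 0.0017
```

The bar is pinched well. Turning clockwise.

Call:
carry_out --series '[{"translation": [0,0,0],"yaw": 0},{"translation": [0,0,0],"yaw": 0.05},{"translation": [0,0,0],"yaw": 0.1},{"translation": [0,0,0],"yaw": 0.15},{"translation": [0,0,0],"yaw": 0.2},{"translation": [0,0,0],"yaw": 0.25},{"translation": [0,0,0],"yaw": 0.3},{"translation": [0,0,0],"yaw": 0.35},{"translation": [0,0,0],"yaw": 0.4},{"translation": [0,0,0],"yaw": 0.45},{"translation": [0,0,0],"yaw": 0.48},{"translation": [0,0,0],"yaw": 0.48}]' --newtons 100

```text
time: 5.95
tool_pos: [0.5761, 0.058, 0.0908]
tool_rot: [0.001, 0.701, 0.714, 0.002]
force: [5.9, 5.1, -0.9]
opening: 0.0097
grip_force: 98.4
```

```bash
python3 - <<'E'
from h import *
plan(None,0)
p,d=arm.read_camera("side");P,H,U=cloud("side",p,d);m=red(P,H);print(m.sum(),P[m].mean(0).round(4),bar(P[m]))
E
```

```text
t 5.95 pos [0.5761 0.058  0.0908] yang 1.0 F [ 5.9  5.1 -0.9] T [ 0.95 -1.27 -0.01] open 0.0097 grip 98.4 q6 1.65
42 [0.5724 0.0364 0.0871] (array([572.7,  42.2]), 13.4, 34.8, np.float64(83.55322852363113))
```

Call:
carry_out --series '[{"translation": [0,0,0],"yaw": 0.03},{"translation": [0,0,0],"yaw": 0.06},{"translation": [0,0,0],"yaw": 0.09},{"translation": [0,0,0],"yaw": 0.12}]'

```text
time: 6.4
tool_pos: [0.5763, 0.058, 0.091]
tool_rot: [0.001, 0.783, 0.621, 0.002]
force: [7.7, 3.9, -0.0]
opening: 0.01
grip_force: 144.6
```

```bash
python3 -c "
from h import *
plan(None,0)"
```

```text
t 6.4 pos [0.5763 0.058  0.091 ] yang -13.2 F [ 7.7  3.9 -0. ] T [ 0.55 -1.38  3.45] open 0.01 grip 144.6 q6 1.9
```

Torque rose to 3.45 N m, so the stop is reached after 72° in all. Releasing and rising.

Call:
carry_out --series '[{"translation": [0,0,0],"yaw": 0},{"translation": [0,0,0],"yaw": 0},{"translation": [0,0,0],"yaw": 0},{"translation": [0,0,-0.1],"yaw": 0},{"translation": [0,0,-0.2],"yaw": 0},{"translation": [0,0,-0.3],"yaw": 0},{"translation": [-0.2,0,-0.35],"yaw": 0},{"translation": [-0.3,0,-0.35],"yaw": 0},{"translation": [-0.4,-0.3,-0.35],"yaw": 0},{"translation": [-0.4,-0.3,-0.35],"yaw": 0},{"translation": [-0.4,-0.3,-0.35],"yaw": 0},{"translation": [-0.4,-0.3,-0.35],"yaw": 0}]' --hand 0.5

```text
time: 7.6
tool_pos: [0.4159, -0.0721, 0.2306]
tool_rot: [-0.001, 0.785, 0.62, -0.001]
force: [0.7, 0.2, 0.4]
opening: 0.0426
grip_force: 0.0
```

```bash
python3 - <<'E'
from h import *
plan(None,0)
for n in("top","side"):
    p,d=arm.read_camera(n)
    P,H,U=cloud(n,p,d)
    m=red(P,H);print(n,'red',m.sum(),bar(P[m]) if m.sum()>5 else '')
    c=sel(P,[.48,-.16,.126],[.62,0,.15]);print(' cap',c.sum(),P[c].mean(0).round(4) if c.sum() else '',cv2.minEnclosingCircle(P[c][:,:2].astype(np.float32)*1000) if c.sum() else '')
    cv2.imwrite(f"pics/{n}4.png",p[:,:,::-1])
a=cv2.imread("pics/top4.png")[130:210,280:390];b=cv2.imread("pics/side4.png")[165:270,300:420]
cv2.imwrite("pics/c4.png",np.hstack([cv2.resize(a,(400,291),interpolation=2),cv2.resize(b,(333,291),interpolation=2)]))
E
```

```text
t 7.6 pos [ 0.4159 -0.0721  0.2306] yang -13.4 F [0.7 0.2 0.4] T [ 0.01 -0.03  0.01] open 0.0426 grip 0.0 q6 1.63
top red 75 (array([576.3,  58.9]), 55.9, 11.4, np.float64(84.3976673335301))
 cap 0  
side red 75 (array([572.9,  53.5]), 58.3, 12.4, np.float64(86.11319707921912))
 cap 277 [ 0.5481 -0.0871  0.1343] ((550.7066650390625, -82.69539642333984), 29.894691467285156)
```

View pics/c4.png

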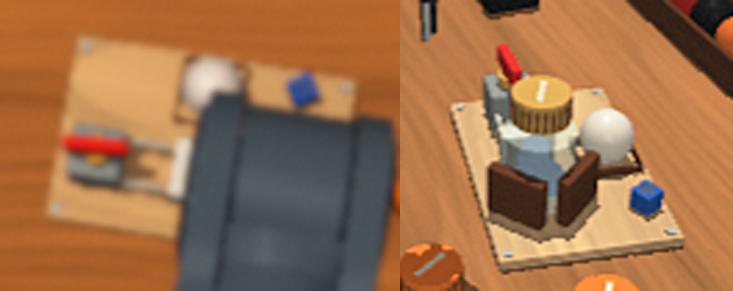

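The wings now lie at about 85°, after a turn of roughly 65°, and the jar has shifted about 3 mm into the V block at side crop (540,95). The nut is at its stop. Next is the cap at about (0.553, -0.079).

```bash
python3 -c "
from h import *
plan([.553,-.079,.2306],-13.4)"
```

```text
t 7.7 pos [ 0.4199 -0.0718  0.2308] yang -13.3 F [ 0.7 -0.1 -0.1] T [-0.02 -0.07 -0.02] open 0.0429 grip 0.0 q6 1.63
tr [0.0592 0.3278 0.0009] yaw 0.0004
```

Call:
carry_out --series '[{"translation": [0.059,0.328,0],"yaw": 0},{"translation": [0.059,0.328,0],"yaw": 0},{"translation": [0.059,0.328,0],"yaw": 0},{"translation": [0.059,0.328,0.08],"yaw": 0},{"translation": [0.059,0.328,0.1],"yaw": 0},{"translation": [0.059,0.328,0.1],"yaw": 0},{"translation": [0.059,0.328,0.1],"yaw": 0}]' --hand 0

```text
time: 8.4
tool_pos: [0.5533, -0.0784, 0.1909]
tool_rot: [-0.0, 0.784, 0.621, -0.0]
force: [0.9, 0.6, 0.3]
opening: 0.0856
grip_force: 0.0
```

```bash
python3 -c "
from h import *
plan([.553,-.079,.116],-13.4)"
```

```text
t 8.4 pos [ 0.5533 -0.0784  0.1909] yang -13.3 F [0.9 0.6 0.3] T [ 0.03 -0.02  0.01] open 0.0856 grip 0.0 q6 1.66
tr [-0.0016 -0.0003  0.1872] yaw 0.0011
```

Call:
carry_out --series '[{"translation": [0,0,0.05],"yaw": 0},{"translation": [0,0,0.1],"yaw": 0},{"translation": [0,0,0.15],"yaw": 0},{"translation": [0,0,0.187],"yaw": 0},{"translation": [0,0,0.187],"yaw": 0},{"translation": [0,0,0.187],"yaw": 0}]'

```text
time: 9.0
tool_pos: [0.5538, -0.0786, 0.1169]
tool_rot: [0.0, 0.784, 0.621, 0.001]
force: [-0.3, -1.0, -0.2]
opening: 0.0856
grip_force: 0.0
```

Call:
carry_out --series '[{"translation": [0,0,0],"yaw": 0},{"translation": [0,0,0],"yaw": 0},{"translation": [0,0,0],"yaw": 0},{"translation": [0,0,0],"yaw": 0},{"translation": [0,0,0],"yaw": 0}]' --hand 1 --newtons 40

```text
time: 9.5
tool_pos: [0.5538, -0.0786, 0.1169]
tool_rot: [0.001, 0.784, 0.621, 0.001]
force: [-2.9, 0.2, 8.4]
opening: 0.0575
grip_force: 40.9
```

```bash
python3 -c "
from h import *
plan([.553,-.079,.116],-13.4)"
```

```text
t 9.5 pos [ 0.5538 -0.0786  0.1169] yang -13.3 F [-2.9  0.2  8.4] T [0.08 0.54 0.07] open 0.0575 grip 40.9 q6 1.66
tr [-0.0014 -0.0018  0.0023] yaw 0.001
```

Call:
carry_out --series '[{"translation": [0,0,0],"yaw": 0},{"translation": [0,0,0],"yaw": -0.04},{"translation": [0,0,0],"yaw": -0.08},{"translation": [0,0,0],"yaw": -0.12},{"translation": [0,0,0],"yaw": -0.16},{"translation": [0,0,-0.001],"yaw": -0.2}]' --newtons 70

```text
time: 10.1
tool_pos: [0.5536, -0.0785, 0.1172]
tool_rot: [0.0, 0.637, 0.771, 0.0]
force: [-2.8, 1.0, 5.4]
opening: 0.0565
grip_force: 73.0
```

```bash
python3 -c "
from h import *
plan(None,0)"
```

```text
t 10.1 pos [ 0.5536 -0.0785  0.1172] yang 10.9 F [-2.8  1.   5.4] T [ 0.27  0.6  -0.32] open 0.0565 grip 73.0 q6 1.24
```

Call:
carry_out --series '[{"translation": [0,0,0],"yaw": -0.04},{"translation": [0,0,-0.001],"yaw": -0.08},{"translation": [0,0,-0.001],"yaw": -0.12},{"translation": [0,0,-0.002],"yaw": -0.16},{"translation": [0,0,-0.002],"yaw": -0.2},{"translation": [0,0,-0.002],"yaw": -0.24},{"translation": [0,0,-0.004],"yaw": -0.28},{"translation": [0,0,-0.006],"yaw": -0.32},{"translation": [0,0,-0.008],"yaw": -0.36},{"translation": [0,0,-0.01],"yaw": -0.4},{"translation": [0,0,-0.01],"yaw": -0.43},{"translation": [0,0,-0.01],"yaw": -0.43}]'

```text
time: 11.3
tool_pos: [0.5515, -0.0795, 0.1205]
tool_rot: [-0.001, 0.239, 0.971, -0.001]
force: [-9.2, -4.6, 6.3]
opening: 0.0568
grip_force: 73.7
```

```bash
python3 - <<'E'
from h import *
plan(None,0)
for n in("top","side"):
    p,d=arm.read_camera(n);cv2.imwrite(f"pics/{n}5.png",p[:,:,::-1]);P,H,U=cloud(n,p,d);m=red(P,H);print(n,m.sum(),bar(P[m]) if m.sum()>5 else '')
b=cv2.imread("pics/side5.png")[160:250,290:410]
cv2.imwrite("pics/c5.png",cv2.resize(b,(720,540),interpolation=2))
E
```

```text
t 11.3 pos [ 0.5515 -0.0795  0.1205] yang 62.4 F [-9.2 -4.6  6.3] T [-1.1   1.82 -0.05] open 0.0568 grip 73.7 q6 0.34
top 74 (array([576.1,  59. ]), 56.1, 11.1, np.float64(84.76718397982036))
side 66 (array([572.4,  54.3]), 54.3, 12.1, np.float64(83.31324698410269))
```

View pics/c5.png

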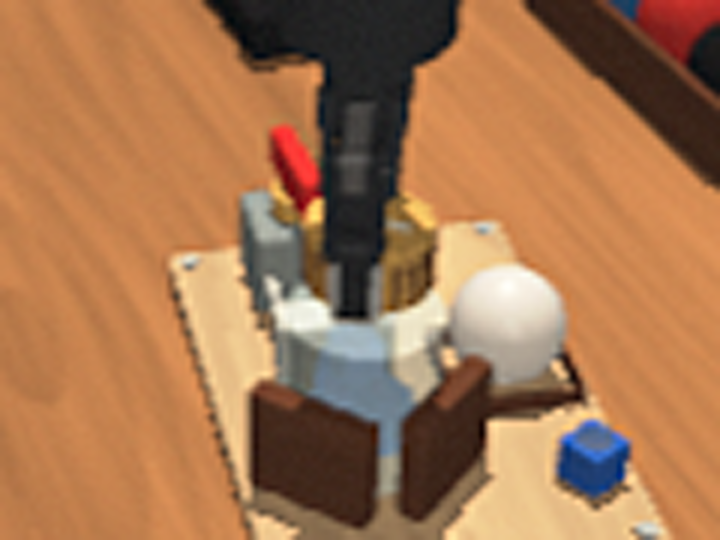

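The finger is at about crop (355,260), gripping the lid's side. The jar is in the V block and the wings haven't moved. 75.7° has been turned, so I'll lift gently and check the force.

Call:
carry_out --series '[{"translation": [0,0,-0.005],"yaw": 0},{"translation": [0,0,-0.01],"yaw": 0},{"translation": [0,0,-0.015],"yaw": 0}]'

```text
time: 11.7
tool_pos: [0.5516, -0.0794, 0.1254]
tool_rot: [-0.002, 0.24, 0.971, -0.001]
force: [-4.3, -5.1, -4.7]
opening: 0.0568
grip_force: 75.3
```

```bash
python3 -c "
from h import *
plan(None,0)"
```

```text
t 11.7 pos [ 0.5516 -0.0794  0.1254] yang 62.3 F [-4.3 -5.1 -4.7] T [-0.88  0.82 -0.01] open 0.0568 grip 75.3 q6 0.34
```

Call:
carry_out --series '[{"translation": [0,0,-0.01],"yaw": 0},{"translation": [0,0,-0.02],"yaw": 0},{"translation": [0,0,-0.03],"yaw": 0},{"translation": [0,0,-0.045],"yaw": 0},{"translation": [0,0,-0.06],"yaw": 0},{"translation": [0,0,-0.075],"yaw": 0},{"translation": [0,0,-0.09],"yaw": 0},{"translation": [0,0,-0.1],"yaw": 0},{"translation": [0,0,-0.105],"yaw": 0},{"translation": [0,0,-0.105],"yaw": 0},{"translation": [0,0,-0.105],"yaw": 0},{"translation": [0,0,-0.105],"yaw": 0}]'

```text
time: 12.9
tool_pos: [0.5533, -0.0786, 0.1676]
tool_rot: [-0.0, 0.239, 0.971, 0.0]
force: [0.2, 0.1, -1.6]
opening: 0.0566
grip_force: 75.8
```

```bash
python3 - <<'E'
from h import *
plan(None,0)
p,d=arm.read_camera("side")
cv2.imwrite("pics/c6.png",cv2.resize(p[145:250,290:430,::-1],(720,540),interpolation=2))
E
```

```text
t 12.9 pos [ 0.5533 -0.0786  0.1676] yang 62.3 F [ 0.2  0.1 -1.6] T [-0.04  0.02  0.03] open 0.0566 grip 75.8 q6 0.34
```

View pics/c6.png

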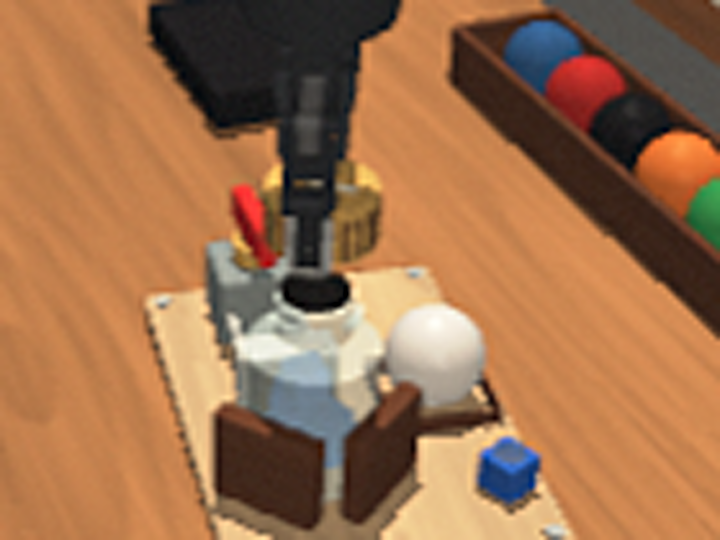

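The lid, at about crop (325,210), is level and held clear of the open mouth at (315,290). The jar is still seated and the bystanders are in place. Handing in.

```bash
python3 -c "
from rig import arm
print(arm.sign_off())"
```

```text
the job is handed in; nothing more can be done
None
```

The job is handed in at about 13 s: the wing nut was turned to its stop (torque rose to 3.45 N m), and the brass lid was unscrewed about 76° and is still gripped, level, roughly 3.5 cm above the mouth of the jar, which still looks clamped in the last side picture.

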